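# Change the tile in the sprung holder

## Task

Take the finished blue tile out of the sprung holder and lay it face up and squarely across both battens of the free drying stand. Then fit the red tile with the white plaster fills into the holder, face up: push one end into a sprung jaw, lower the other end, and let the springs centre it flat in both grooves. Do not let either tile touch the bench, and leave everything else on it where it is.

Things in the scene. Friction and masses are not known exactly. Their poses are not given: they have to be found in the camera images.
- holder: spring tile holder, fixed: aluminium base 100 (x) x 296 (y) mm, end blocks 36 mm high, two guide rods along y 48 mm apart, tops at z = 28. Origin: centre of underside, z up. Two facing black jaws with orange caps slide along y on the rods, pushed to the middle by coil springs. A fitted tile lies along y, underside at z = 45 mm, ends in both grooves, only rods below it.
- jaw_left (a joint): slide of the jaw on the holder's +y side, m: 0 with a tile centred in the holder, grows outwards (+y); stops at -0.005 (empty) and +0.027. Spring 200 N/m pushing inwards: 3 N at the inner stop, 4 N at 0, 8 N at +0.020
- jaw_right (a joint): slide of the jaw on the holder's -y side, m: same as jaw_left, grows outwards (-y)
- jaw_left_groove (a point): point on the back wall of the +y jaw's groove, mid-length, level with the groove floor (z = 45 mm in the holder); moves with the jaw. Groove: runs along x, open to the middle and at both ends, 76 mm long, 13 mm high, 9 mm deep (inner 4 mm straight, outer 5 mm flares to about 23 mm high at the lips). Jaw top 24.5 mm above this point; jaw 16 mm thick behind it
- jaw_right_groove (a point): the same point of the -y jaw, a mirror image. Points stand 75 mm either side of the holder's origin with a tile fitted (jaws at 0), 70 mm when empty, when the lips are 61 mm from the origin: push one jaw out past +0.015 and the tile's other end passes inside the other jaw's lip
- tile_done: the finished tile, in the holder at the start: terracotta border tile 60 (x) x 150 (y) x 10 (z) mm, about 0.2 kg, cobalt-blue glazed face with white diamonds and two white lines. Origin: centre of its underside; z up out of the face
- tile_wait: the next tile, waiting on the other stand: same size and axes, bare brick-red face with irregular white plaster fills
- stand_wait: fixed drying stand on which the red tile waits: plywood board 90 (x) x 170 (y) x 8 mm with two felt-topped battens across it (along x, 82 mm long, 14 mm wide) at y = -50 and +50 mm, their tops at z = 24 mm. Origin: centre of its underside at bench height
- stand_free: the free drying stand, the same make, empty at the start; the finished tile goes on it with its length along y, centred
- tile_spare: bystander: third tile of the same size, cream face with green diamonds, lying on the bench; leave it
- jar_a: bystander: red, white-filled pottery jar, 105 mm tall, 70 mm across its belly, loose; origin at the centre of its foot
- jar_b: bystander: brown-red pottery jar, 100 mm tall, 70 mm across its belly, loose; origin at the centre of its foot
- jar_c: bystander: light red, white-filled pottery jar, 150 mm tall, 100 mm across its belly, loose; origin at the centre of its foot
- jar_d: bystander: red pottery jar, 145 mm tall, 100 mm across its belly, loose; origin at the centre of its foot
- dish: bystander: white mixing dish, 68 mm across, 22 mm high, loose; origin under its centre
- spatula: bystander: spatula 170 mm long lying on the bench along its own x, loose
Mind the look-alikes: they are no part of the job. Leave any black or yellow look-alike of the tile_done alone.

How it is judged (in metres and radians):
On the way, in this order (a step that is already met when the one before it is completed fails the run):
1. the finished blue tile lies face up across both battens of the free stand, let go (x of tile_done in the frame of stand_free between -0.015 and 0.015 m and y of tile_done in the frame of stand_free between -0.018 and 0.018 m and z of tile_done in the frame of stand_free between 0.021 and 0.028 m and angle between tile_done's own z axis and vertical below 0.06 rad and angle between the y axis of tile_done and the y axis of stand_free, either way round below 0.2 rad and contact force between tile_done and the fingers below 0.1 N), for 0.2 s.
2. the red tile lies flat and centred in both grooves of the holder (x of tile_wait in the frame of holder between -0.01 and 0.01 m and y of tile_wait in the frame of holder between -0.004 and 0.004 m and z of tile_wait in the frame of holder between 0.042 and 0.0485 m and angle between tile_wait's own z axis and vertical below 0.04 rad and angle between the y axis of tile_wait and the y axis of holder, either way round below 0.05 rad and value of joint jaw_left between -0.004 and 0.004 m and value of joint jaw_right between -0.004 and 0.004 m), for 0.2 s.
At the end, for the whole second after the job is handed in: Let go and at rest, both face up: blue tile on both battens of the free stand, within 15 mm across, 18 mm along, 0.2 rad; red tile level (0.04 rad) in both holder grooves, centred within 4 mm along, 10 mm across, square to 0.05 rad, each jaw within 4 mm of its seated place (all of step 1 and all of step 2 and linear speed of each of tile_wait, tile_done below 0.01 m/s and contact force between tile_wait and the fingers below 0.1 N); the robot touches nothing.
It fails at once if a bystander (jar, dish, spatula or the spare tile) is shifted more than 25 mm or knocked over (distance of any of jar_a, jar_b, jar_c, jar_d, dish, spatula, tile_spare from where it was at the start of the episode above 0.025 m or angle between any of jar_a, jar_b, jar_c, jar_d, dish, spatula, tile_spare's own z axis and vertical above 0.5 rad).
It fails at once if a tile is dropped or knocked to the bench (height (world z) of any of tile_done, tile_wait below 0.012 m).
It also fails if it takes over 58 s, if anything falls off the work surface, if the arm or the gripper's body presses on something with over 40 N, if the wrist force passes 120 N, or if a joint passes its speed limit or range.

## Robot

A 7-joint arm with a two-finger parallel gripper is mounted at the origin on the work surface. World frame = base frame: x ahead of the robot, y to its left, z up, the work surface at z = 0. Lengths are in mm, angles in rad, forces in N, time in s.
With the tool pointing down it reaches from about 400 to 875 mm from the base axis. Payload 4.4 kg.
Tool frame: the origin (TCP) lies midway between the tips of the shut fingers; the grasp point (between the pads) lies ctrl.grip_depth behind it (ctrl.grip_depth is the distance from the TCP to the grasp point, in mm); z points along the fingers, y is the line along which they close (so a half turn about z gives the same grasp; the last joint's range is limited). The gripper opens to 85 mm and grips with 20 to 120 N. Pads are 22 mm wide; open, the fingers measure 114 mm over their backs; the gripper's body (76 mm by 85 mm) begins 54 mm behind the grasp point. The pads swing forward as they close: fully open they stand 13 mm farther back than shut.
Start: joints at [-1.276, 0.628, 0.038, 1.517, -0.027, 0.996, -0.02], TCP at [229.442, 608.173, 231.313] pointing down, gripper open.
Joint ranges: [-3.06, 3.06], [-0.37, 2.12], [-1.25, 1.32], [0.18, 2.47], [-1.1, 4.24], [0.23, 1.98], [-2.94, 2.94]. Speed limits (rad/s): [2.57, 2.57, 3.14, 3.14, 3.14, 3.14, 3.14].

## Interface

Orientations are given as [roll, pitch, yaw] about the fixed x, y, z axes, in that order (R = Rz(yaw) Ry(pitch) Rx(roll)).
In Python, from cell import ctrl gives the robot as it stands.
- The arm moves only by the tool carry_out, never from a script. Its argument "deltas" is one flat list of numbers, 7 for each row, row after row: the turn, a rotation vector about the tool's x, y, z in degrees, then the shift along the tool's x, y, z in m, then the closure, from -1 (fully open) to 1 (shut). In form: [wx, wy, wz, dx, dy, dz, claw, wx, wy, wz, dx, dy, dz, claw, ...]. A call has 1 to 12 rows; each row shifts and turns the commanded pose from where the row before left it, along the tool's axes as they then stand; what a row does not reach is not made up. A row lasts 1/8 s, in which the tool goes at most 62.5 mm and 10.7 degrees, less where a joint would pass 70% of its speed; a pose out of reach is approached as far as the arm can. A call with a gripper value outside its range is refused whole. The fingers move at their own pace and stop on an object; the grip force is fixed at half the most. Time passes only in rows, so rows that do not move let the fingers close. It gives the time, the measured TCP pose, the force, the opening and the grip force at its end, in the units of the state.
- ctrl.read_state(): the state, without advancing time (a new reading comes with each control period).
- ctrl.get_image(name): name is "scene" or "side" or "wrist"; returns the picture (480x640x3 uint8, red, green, blue); there is no depth.
- ctrl.calibration(name): a dict with "mtx" (3x3 intrinsics, pixels), "R" (3x3) and "t" (3): a world point X has camera coordinates R X + t. Camera axes: x right, y down, z forward; pixel columns grow to the right and rows downward; lengths in mm; the calibration is good to about 2 mm. A picture is of the moment at which its call begins: read the wrist's pose just before it. calibration takes no time and is no camera call; for the wrist camera it gives the pose at the moment of the call.
- ctrl.finish_job(): hands the job in; it is judged then, once.
The state is a dict: "clock": time; "qpos": joint angles; "qd": joint speeds; "tau": joint torques, N m; "eef_pos": TCP position; "tool_rot": TCP orientation; "force": force on the tool from outside, world axes, zero at the start; "torque": the same for the moment, N m; "width": finger opening in mm; "gripper_force": force on a finger pad.
Only numpy, scipy, OpenCV 4.12 (cv2) and the standard library are available. Lean on these libraries where they do the work, as an engineer would, in place of code of your own. Each camera call takes 0.05 s, during which the arm holds its last target. There are 200 camera calls.

## Working session

There is one attempt and no reset: what is moved stays moved. The work goes in short steps, Python scripts to look and compute and a tool call to move; the robot and the scene stay as the last step left them, time stands still between calls to the robot, and variables do not carry over. Pictures are saved under pics/ and viewed, at most 10 in all, crops included, and the job is handed in when it is done.

Besides the shell and the picture viewer there is one more tool, called after "Emit:" as a command line: name --argument value ..., lists and objects as JSON in quotes. carry_out: Moves the arm, as the interface text tells. Its arguments: {"type":"object","properties":{"deltas":{"type":"array"}},"required":["deltas"]}

```bash
mkdir -p pics; ls; python3 - <<'E'
from cell import ctrl
import cv2,numpy as np
print(ctrl.read_state(), ctrl.grip_depth)
for n in ["scene","side","wrist"]:
    c=ctrl.calibration(n);print(n,c)
    im=ctrl.get_image(n);cv2.imwrite(f"pics/{n}0.png",im[...,::-1])
E
```

```text
pics
{'clock': 0.0, 'qpos': array([-1.2758182 ,  0.6293369 ,  0.03842458,  1.51839816, -0.02699201,
        0.99631021, -0.01998334]), 'qd': array([-0.00077243,  0.00073994,  0.00145072, -0.00115734, -0.00108019,
        0.00018285,  0.00068866]), 'tau': array([ 1.20509165e-03, -5.63399649e+01,  1.22650959e+00, -1.93439752e+01,
        1.09279412e-02,  1.09306540e-02, -1.35363473e-05]), 'eef_pos': array([229.19003533, 607.5632652 , 230.38511998]), 'tool_rot': array([-3.13965768e+00,  2.22923474e-05,  2.78084894e+00]), 'force': array([ 0.22867549,  0.9723431 , -1.41900952]), 'torque': array([ 0.01563312, -0.03014921,  0.01653228]), 'gripper_force': 0.0, 'width': 85.28917529268753} 18.700000000000003
scene {'mtx': array([[469.10834517,   0.        , 320.55884498],
       [  0.        , 469.10834517, 235.33892292],
       [  0.        ,   0.        ,   1.        ]]), 'R': array([[-0.63132577,  0.77544033,  0.01095742],
       [ 0.558551  ,  0.46445616, -0.68724178],
       [-0.53800423, -0.42775317, -0.72634611]]), 't': array([ 321.96478385, -238.51808978, 1558.8495331 ])}
side {'mtx': array([[485.32964941,   0.        , 310.32823417],
       [  0.        , 485.32964941, 241.00253238],
       [  0.        ,   0.        ,   1.        ]]), 'R': array([[ 0.97524663, -0.220459  , -0.01708334],
       [-0.17364347, -0.7157307 , -0.67644476],
       [ 0.13690127,  0.66266688, -0.73629522]]), 't': array([-500.46420684,  143.87820013, 1143.95645928])}
wrist {'mtx': array([[371.03279132,   0.        , 322.71073562],
       [  0.        , 371.03279132, 240.49396448],
       [  0.        ,   0.        ,   1.        ]]), 'R': array([[ 0.35326476,  0.93552089, -0.00216172],
       [ 0.88805901, -0.33461408,  0.31525326],
       [ 0.29420266, -0.1132876 , -0.94900512]]), 't': array([-647.70672157,  -42.36810524,  380.98405523])}
```

View pics/scene0.png

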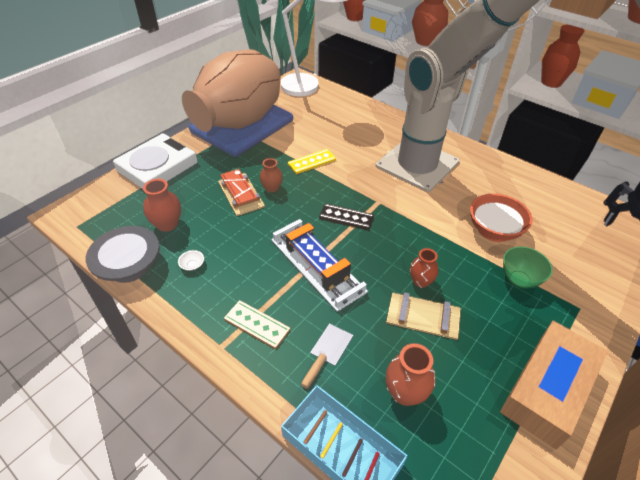

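View pics/side0.png

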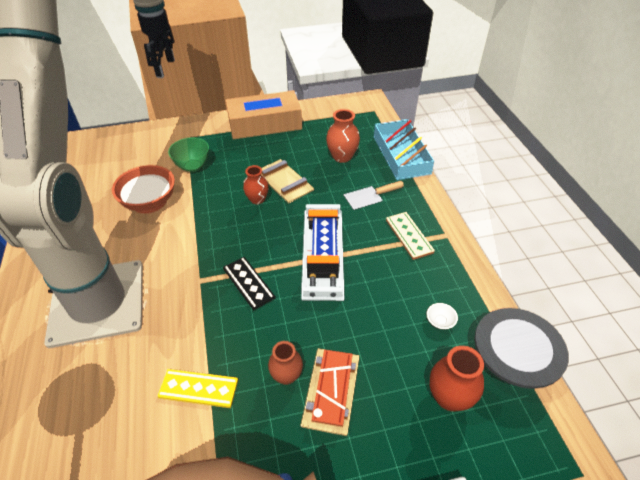

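The scene view shows the holder with the blue tile near (318,262), the free stand (424,315) and the red tile on its stand (240,188). The side view shows them at (322,250), (285,183) and (333,387).

```bash
python3 - <<'E'
import cv2,numpy as np
s=cv2.imread("pics/scene0.png");d=cv2.imread("pics/side0.png")
def crop(im,x,y,w=110,h=124):
    c=im[y:y+h,x:x+w]; return cv2.resize(c,(266,300),interpolation=cv2.INTER_CUBIC)
m=np.vstack([np.hstack([crop(s,265,205),crop(s,370,260),crop(s,195,140)]),np.hstack([crop(d,268,190),crop(d,235,120),crop(d,275,325)])])
cv2.imwrite("pics/m1.png",m)
E
cat > h.py <<'E'
import numpy as np,cv2
from cell import ctrl
def ray(c,px):
    d=c["R"].T@np.linalg.solve(c["mtx"],[px[0],px[1],1.]); return -c["R"].T@c["t"],d/np.linalg.norm(d)
def onz(c,px,z):
    o,d=ray(c,px); return o+d*(z-o[2])/d[2]
def tri(c1,p1,c2,p2):
    A=[];b=[]
    for c,p in((c1,p1),(c2,p2)):
        o,d=ray(c,p);M=np.eye(3)-np.outer(d,d);A.append(M);b.append(M@o)
    x=np.linalg.solve(sum(A),sum(b)); return x,[np.linalg.norm(M@x-bb) for M,bb in zip(A,b)]
def proj(c,X):
    q=c["mtx"]@(c["R"]@np.asarray(X,float)+c["t"]); return q[:2]/q[2]
E
```

```text
(no output)
```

View pics/m1.png

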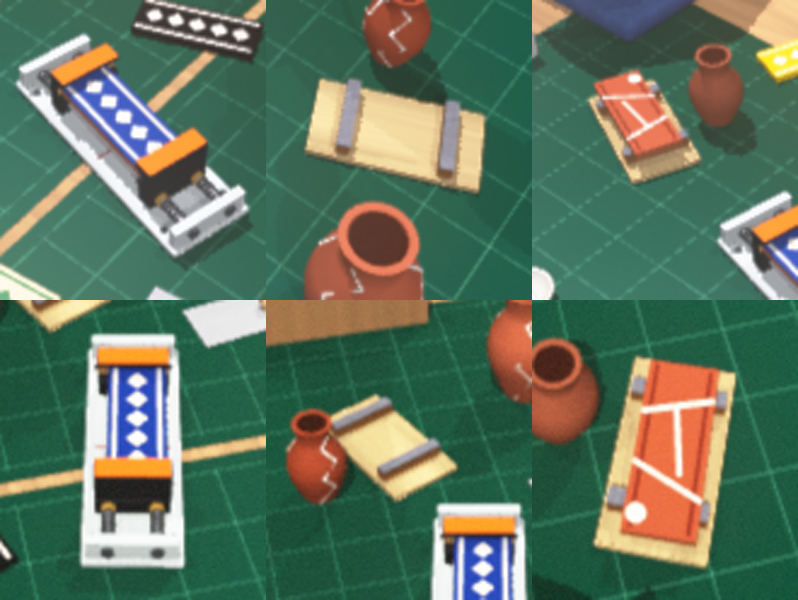

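The crops show the holder with its two orange caps, the blue face between them, the free stand with two grey battens, and the red tile on its battens. All are clear in both views.

```bash
python3 - <<'E'
from h import *
S=ctrl.calibration("scene");D=ctrl.calibration("side")
s=cv2.imread("pics/scene0.png");d=cv2.imread("pics/side0.png")
def hsv(im):return cv2.cvtColor(im,cv2.COLOR_BGR2HSV)
def comps(im,lo,hi,roi,minA=40,close=0):
    m=cv2.inRange(hsv(im),lo,hi);k=np.zeros_like(m);x,y,w,h=roi;k[y:y+h,x:x+w]=255;m&=k
    if close:m=cv2.morphologyEx(m,cv2.MORPH_CLOSE,np.ones((close,close)))
    cs,_=cv2.findContours(m,cv2.RETR_EXTERNAL,cv2.CHAIN_APPROX_NONE)
    return [c for c in sorted(cs,key=cv2.contourArea)[::-1] if cv2.contourArea(c)>minA]
def quad(c):
    h=cv2.convexHull(c)
    for e in np.linspace(.01,.12,40):
        a=cv2.approxPolyDP(h,e*cv2.arcLength(h,True),True)
        if len(a)<=4:break
    return a.reshape(-1,2)
def cen(c):
    m=cv2.moments(c);return np.array([m['m10'],m['m01']])/m['m00']
roiS={'h':(265,205,110,110),'f':(375,285,100,60),'w':(210,160,60,60)}
roiD={'h':(290,190,65,120),'f':(250,150,70,60),'w':(300,340,65,100)}
col={'orange':((10,170,150),(18,255,255)),'blue':((105,120,80),(130,255,255)),'red':((0,150,120),(9,255,255)),'grey':((105,15,60),(175,90,200)),'wood':((12,50,130),(28,170,255))}
for k,r in(('orange','h'),('blue','h'),('red','w'),('grey','f'),('wood','f'),('grey','w'),('wood','w')):
    for nm,im,R in(('S',s,roiS),('D',d,roiD)):
        for c in comps(im,*col[k],R[r],15,5 if k in('blue','red','wood') else 0)[:4]:
            print(k,r,nm,cv2.contourArea(c),cen(c).round(1),quad(c).tolist())
E
```

```text
orange h S 179.5 [336.  267.6] [[349, 263], [329, 276], [322, 272], [342, 259]]
orange h S 148.0 [299.4 231.3] [[312, 227], [292, 239], [287, 236], [306, 224]]
orange h D 184.0 [322.4 259.1] [[338, 260], [307, 262], [307, 257], [337, 256]]
orange h D 162.0 [322.5 213. ] [[336, 210], [336, 216], [309, 216], [309, 210]]
blue h S 704.5 [313.5 251.2] [[296, 239], [312, 235], [336, 259], [319, 271]]
blue h D 738.5 [324.5 235.1] [[335, 220], [336, 253], [312, 253], [313, 219]]
red w S 537.5 [238.1 187.1] [[221, 175], [241, 174], [255, 198], [238, 203]]
red w D 1966.5 [332.7 386.7] [[324, 350], [351, 354], [341, 425], [312, 420]]
grey f S 116.5 [445.5 315.7] [[448, 302], [446, 329], [442, 329], [444, 303]]
grey f S 95.5 [403.9 306.5] [[408, 295], [403, 320], [400, 318], [404, 293]]
wood f S 1781.0 [423.6 315.7] [[392, 293], [458, 307], [457, 338], [387, 322]]
wood f D 826.0 [286.1 182.3] [[280, 159], [313, 189], [290, 202], [261, 175]]
wood w S 353.0 [241.5 202.7] [[264, 205], [236, 215], [219, 180], [260, 198]]
wood w S 31.5 [251.  185.6] [[246, 178], [248, 178], [256, 193], [250, 187]]
wood w D 1163.0 [328.5 399. ] [[318, 349], [358, 355], [345, 435], [301, 426]]
```

```bash
python3 - <<'E'
from h import *
S=ctrl.calibration("scene");D=ctrl.calibration("side")
T=lambda a,b,n:print(n,*[np.round(v,1) for v in tri(S,a,D,b)]) 
T((335.7,267.4),(322.5,213),'cap+y');T((299.4,231.3),(322.4,259.1),'cap-y')
T((313.5,251.2),(324.5,235.1),'blue rough')
for nm,px,cc,z in[('S',[(349,263),(329,276),(322,272),(342,259)],S,69.5),('S-',[(312,227),(292,239),(287,236),(306,224)],S,69.5),('D+',[(338,260),(307,262),(307,257),(337,256)],D,69.5),('D',[(336,210),(336,216),(309,216),(309,210)],D,69.5)]:
    P=np.array([onz(cc,p,z) for p in px]);print(nm,P.round(0)[:,:2].tolist(),P.mean(0).round(1))
# red tile corners match: S [221,175](low x? ) 
redS=[(221,175),(241,174),(255,198),(238,203)];redD=[(324,350),(351,354),(341,425),(312,420)]
for n,cc,q,z in(('rS',S,redS,34),('rD',D,redD,34)):
    P=np.array([onz(cc,p,z) for p in q]);print(n,P.round(0)[:,:2].tolist(),P.mean(0).round(1))
wS=[(392,293),(458,307),(457,338),(387,322)];wD=[(280,159),(313,189),(290,202),(261,175)]
for n,cc,q,z in(('fS',S,wS,4),('fD',D,wD,4)):
    P=np.array([onz(cc,p,z) for p in q]);print(n,P.round(0)[:,:2].tolist(),P.mean(0).round(1))
for a,b in(((445.5,315.7),(0,0)),((403.9,306.5),(0,0))): print('batten',onz(S,a,24).round(1))
P=np.array([onz(D,p,4) for p in[(318,349),(358,355),(345,435),(301,426)]]);print('wait board D',P.round(0)[:,:2].tolist(),P.mean(0).round(1))
for q in((445,316),(404,307),(320,262),(240,188)):print(onz(S,q,30).round(0))
E
```

```text
cap+y [569.7  97.8  67.5] [1.5 1.5]
cap-y [533.2 -52.3  67.6] [1.9 1.9]
blue rough [559.   21.2  65.3] [4.7 4.7]
S [[540.0, 115.0], [604.0, 102.0], [606.0, 81.0], [541.0, 94.0]] [572.8  98.1  69.5]
S- [[503.0, -36.0], [570.0, -48.0], [570.0, -65.0], [504.0, -56.0]] [536.8 -51.5  69.5]
D+ [[566.0, -64.0], [495.0, -53.0], [498.0, -38.0], [567.0, -51.0]] [531.3 -51.3  69.5]
D [[604.0, 100.0], [599.0, 78.0], [532.0, 95.0], [537.0, 116.0]] [568.1  97.1  69.5]
rS [[483.0, -420.0], [440.0, -376.0], [492.0, -265.0], [539.0, -287.0]] [ 488.6 -337.    34. ]
rD [[483.0, -265.0], [535.0, -287.0], [476.0, -425.0], [426.0, -403.0]] [ 480. -345.   34.]
fS [[504.0, 228.0], [435.0, 378.0], [516.0, 417.0], [584.0, 266.0]] [509.7 322.2   4. ]
fD [[514.0, 425.0], [581.0, 265.0], [506.0, 227.0], [445.0, 363.0]] [511.5 320.3   4. ]
batten [492.4 369.5  24. ]
batten [533.2 278.7  24. ]
wait board D [[475.0, -243.0], [555.0, -277.0], [483.0, -434.0], [405.0, -398.0]] [ 479.4 -337.7    4. ]
[498. 370.  30.]
[538. 281.  30.]
[558.  37.  30.]
[ 486. -334.   30.]
```

```bash
cat >> h.py <<'E'
from scipy.spatial.transform import Rotation as Ro
def rot(s): return Ro.from_euler('xyz',s["tool_rot"])
def plan(pos,yaw,n,tilt=0,s=None):
    """rows (equal world steps) from now to pos; tool x at yaw(deg), tilt about tool y (deg)"""
    s=s or ctrl.read_state(); R0=rot(s); R1=Ro.from_euler('xyz',[np.pi,0,np.radians(yaw)])*Ro.from_rotvec([0,np.radians(tilt),0])
    w=(R0.inv()*R1).as_rotvec(); d=(np.asarray(pos,float)-s["eef_pos"])/n/1000
    print("turn/row deg",np.degrees(w/n).round(2),"norm",np.linalg.norm(d)*1000)
    R=R0
    for i in range(n):
        print(np.degrees(w/n).round(1).tolist(), R.inv().apply(d).round(4).tolist()); R=R*Ro.from_rotvec(w/n)
E
python3 - <<'E'
from h import *
c=ctrl.calibration("wrist");s=ctrl.read_state();R=rot(s)
print('cam in tool',R.inv().apply(-c["R"].T@c["t"]-s["eef_pos"]),'fwd',R.inv().apply(c["R"][2]))
plan([551,22,250],76.3,12,s=s)
S=ctrl.calibration("scene");D=ctrl.calibration("side")
print('jar near free', tri(S,(425,284),D,(256,203)), 'jar near wait',tri(S,(271,190),D,(285,381)),'rims',tri(S,(428,254),D,(254,172)),tri(S,(270,163),D,(284,349)))
E
```

```text
cam in tool [  79.68077468   -1.15812922 -143.00704776] fwd [-3.15244262e-01 -5.64896746e-04  9.49010398e-01]
turn/row deg [-0.01  0.    6.92] norm 55.714386448497564
[-0.0, 0.0, 6.9] [-0.0423, -0.0362, -0.0016]
[-0.0, 0.0, 6.9] [-0.0464, -0.0308, -0.0016]
[-0.0, 0.0, 6.9] [-0.0497, -0.025, -0.0016]
[-0.0, 0.0, 6.9] [-0.0524, -0.0189, -0.0016]
[-0.0, 0.0, 6.9] [-0.0543, -0.0124, -0.0016]
[-0.0, 0.0, 6.9] [-0.0554, -0.0058, -0.0016]
[-0.0, 0.0, 6.9] [-0.0557, 0.0009, -0.0016]
[-0.0, 0.0, 6.9] [-0.0552, 0.0076, -0.0016]
[-0.0, 0.0, 6.9] [-0.0538, 0.0142, -0.0016]
[-0.0, 0.0, 6.9] [-0.0517, 0.0206, -0.0016]
[-0.0, 0.0, 6.9] [-0.0489, 0.0267, -0.0016]
[-0.0, 0.0, 6.9] [-0.0453, 0.0324, -0.0016]
jar near free (array([411.96935678, 271.48678841, -16.95041565]), [np.float64(2.734808953685571), np.float64(2.7348089536854507)]) jar near wait (array([ 395.01753038, -292.13549153,  -13.74212481]), [np.float64(2.5644574224116625), np.float64(2.5644574224115875)]) rims (array([418.4703029 , 261.61569627, 102.50717724]), [np.float64(1.1833031414481887), np.float64(1.183303141448232)]) (array([ 400.05499044, -282.82112236,  100.0116459 ]), [np.float64(1.3073965905791531), np.float64(1.3073965905792335)])
```

Emit:
carry_out --deltas '[0,0,6.9,-0.0423,-0.0362,-0.0016,-1,0,0,6.9,-0.0464,-0.0308,-0.0016,-1,0,0,6.9,-0.0497,-0.025,-0.0016,-1,0,0,6.9,-0.0524,-0.0189,-0.0016,-1,0,0,6.9,-0.0543,-0.0124,-0.0016,-1,0,0,0,0,0,0,-1]'

```text
clock: 0.9
eef_pos: [366.4, 359.4, 239.6]
tool_rot: [-3.141, 0.003, 2.17]
force: [0.0, 0.5, -0.4]
width: 85.2
gripper_force: 0.0
```

```bash
python3 - <<'E'
from h import *
c=ctrl.calibration("wrist");im=ctrl.get_image("wrist");np.savez("w1",im=im,**c)
cv2.imwrite("pics/w1.png",im[...,::-1])
s=ctrl.read_state();print(s["clock"],s["eef_pos"],np.degrees(s["tool_rot"]))
plan([551,22,250],76.3,8)
E
```

```text
0.95 [364.74355381 362.42787426 239.47539932] [-1.79999395e+02  2.75950716e-02  1.24597046e+02]
turn/row deg [0.   0.   6.04] norm 48.52405468865223
[0.0, 0.0, 6.0] [-0.0482, -0.005, -0.0013]
[0.0, 0.0, 6.0] [-0.0485, 0.0001, -0.0013]
[0.0, 0.0, 6.0] [-0.0482, 0.0052, -0.0013]
[0.0, 0.0, 6.0] [-0.0474, 0.0102, -0.0013]
[0.0, 0.0, 6.0] [-0.0461, 0.0152, -0.0013]
[0.0, 0.0, 6.0] [-0.0442, 0.0199, -0.0013]
[0.0, 0.0, 6.0] [-0.0419, 0.0245, -0.0013]
[0.0, 0.0, 6.0] [-0.0391, 0.0287, -0.0013]
```

View pics/w1.png

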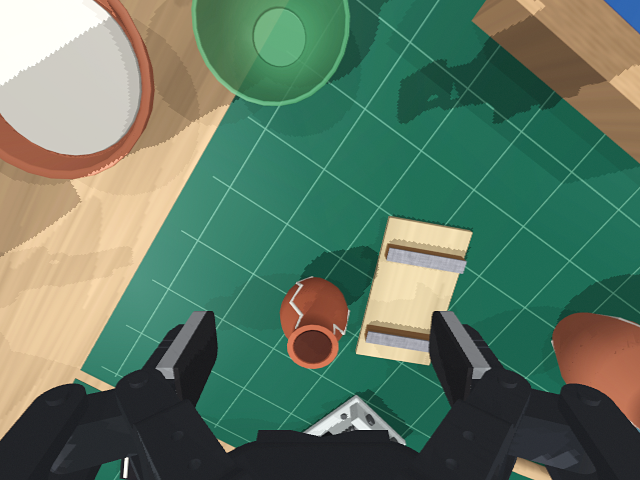

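The wrist view shows the free stand: board corners at about (389,216), (472,230), (430,365) and (357,354), and the far batten at (426,259). The jar is at (314,330). On to the holder.

Emit:
carry_out --deltas '[0,0,6,-0.0482,-0.005,-0.0013,-1,0,0,6,-0.0485,0,-0.0013,-1,0,0,6,-0.0482,0.0052,-0.0013,-1,0,0,6,-0.0474,0.0102,-0.0013,-1,0,0,6,-0.0461,0.0152,-0.0013,-1,0,0,6,-0.0442,0.0199,-0.0013,-1,0,0,6,-0.0419,0.0245,-0.0013,-1,0,0,6,-0.0391,0.0287,-0.0013,-1,0,0,0,0,0,0,-1]'

```text
clock: 2.08
eef_pos: [553.6, 22.0, 249.7]
tool_rot: [3.14, 0.002, 1.337]
force: [-0.7, 0.9, -0.9]
width: 85.4
gripper_force: 0.0
```

```bash
python3 - <<'E'
from h import *
c=ctrl.calibration("wrist");im=ctrl.get_image("wrist");np.savez("w2",im=im,**c)
cv2.imwrite("pics/w2.png",im[...,::-1])
s=ctrl.read_state();print(s["clock"],s["eef_pos"],np.degrees(s["tool_rot"]))
E
```

```text
2.125 [552.38981098  24.89524952 249.25364174] [-1.79985725e+02  9.73954102e-03  7.68146893e+01]
```

View pics/w2.png

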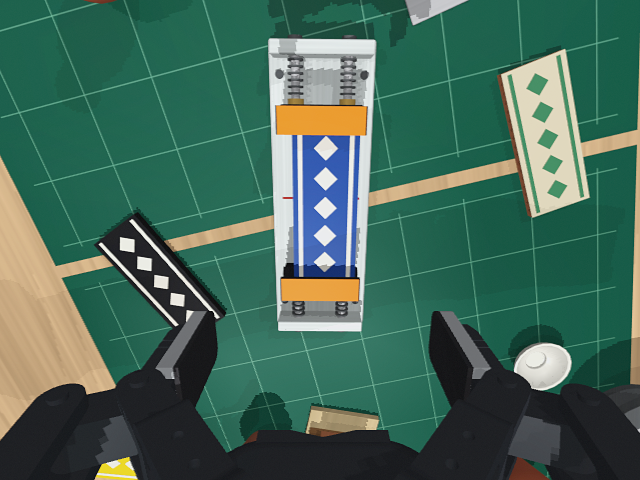

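The wrist view shows the holder: caps at about (321,121) and (320,290), with the blue face between x = 292–358. Refine from masks.

```bash
cat > m.py <<'E'
from h import *
S=ctrl.calibration("scene");D=ctrl.calibration("side")
def mask(im,lo,hi,roi):
    m=cv2.inRange(cv2.cvtColor(im,cv2.COLOR_RGB2HSV),lo,hi);k=np.zeros_like(m);x,y,w,h=roi;k[y:y+h,x:x+w]=255;return m&k
def rects(m,a=60):
    cs,_=cv2.findContours(m,cv2.RETR_EXTERNAL,cv2.CHAIN_APPROX_NONE)
    return [cv2.minAreaRect(c) for c in sorted(cs,key=cv2.contourArea)[::-1] if cv2.contourArea(c)>a]
ORA=((10,170,150),(20,255,255));BLU=((105,120,60),(130,255,255));WOOD=((12,50,120),(28,175,255));GREY=((105,10,60),(175,90,220));RED=((0,150,100),(9,255,255))
E
python3 - <<'E'
from m import *
w=dict(np.load("w2.npz"));im=w["im"]
ca=[r for r in rects(mask(im,*ORA,(260,90,120,230)))[:2]]
ca.sort(key=lambda r:r[0][1])
for r,sp,dp in zip(ca,((335.7,267.4),(299.4,231.3)),((322.5,213),(322.4,259.1))):
    print('cap',np.round(r[0],1),np.round(r[1],1),r[2],onz(w,r[0],69.5).round(1),tri(w,r[0],S,sp)[0].round(1),tri(w,r[0],D,dp)[0].round(1))
m=mask(im,*BLU,(270,130,110,155));ys=range(145,262,3)
L=[];Rr=[]
for y in ys:
    x=np.where(m[y])[0];L.append(onz(w,(x.min()-.5,y),55));Rr.append(onz(w,(x.max()+.5,y),55))
for n,P in(('L',L),('R',Rr)):
    P=np.array(P);f=cv2.fitLine(P[:,:2].astype(np.float32),cv2.DIST_HUBER,0,.01,.01).ravel();a=np.degrees(np.arctan2(f[1],f[0]));print('edge',n,f.round(3),a)
d=np.array(Rr)-np.array(L);print('width',np.linalg.norm(d,axis=1).mean(),'mid',((np.array(L)+Rr)/2).mean(0))
# free stand
w=dict(np.load("w1.npz"));im=w["im"]
for n,c in(('wood',WOOD),('grey',GREY)):
    for r in rects(mask(im,*c,(350,205,130,170)))[:3]:print(n,np.round(r[0],1),np.round(r[1],1),[onz(w,r[0],z).round(1) for z in(8,24)])
P=np.array([onz(w,p,8) for p in((389,216),(472,230),(430,365),(357,354))]);print('board',P.round(0)[:,:2].tolist(),P.mean(0))
E
```

```text
cap [320.9 119.9] [90.1 28.9] 0.7345209717750549 [571.5  97.1  69.5] [571.4  97.2  67.6] [569.9  97.5  68.7]
cap [319.5 289.5] [21. 77.] 90.0 [534.1 -53.1  69.5] [533.5 -54.7  65.4] [532.7 -52.8  69.5]
edge L [2.45000e-01 9.69000e-01 5.28151e+02 2.74330e+01] 75.79365
edge R [2.42000e-01 9.70000e-01 5.85788e+02 1.44670e+01] 76.01363
width 59.04042635357418 mid [557.97414364  24.87884544  55.        ]
wood [413.1 291.8] [ 84.4 146.5] [array([509.2, 328.3,   8. ]), array([501.2, 332.4,  24. ])]
grey [425.9 260.1] [78.  12.8] [array([496.9, 365.8,   8. ]), array([489.4, 368.3,  24. ])]
grey [465.5 336.8] [70.1 20.1] [array([596.1, 317.4,   8. ]), array([584.4, 322. ,  24. ])]
grey [398.1 341.1] [64.1 11.2] [array([534.9, 268.4,   8. ]), array([525.8, 275.1,  24. ])]
board [[434.0, 382.0], [515.0, 420.0], [587.0, 264.0], [506.0, 227.0]] [510.40789748 323.19778961   8.        ]
```

Emit:
carry_out --deltas '[0,0,0,0,0,0,-1,0,0,0,0,0,0,-1]'

```text
clock: 2.38
eef_pos: [551.4, 27.0, 249.5]
tool_rot: [-3.141, -0.001, 1.344]
force: [0.7, -0.0, 0.6]
width: 85.3
gripper_force: 0.0
```

```bash
python3 - <<'E'
from m import *
s=ctrl.read_state();print(s["clock"],s["eef_pos"],np.degrees(s["tool_rot"]),s["qd"].round(3))
w=ctrl.calibration("wrist");im=ctrl.get_image("wrist")
ca=sorted([r[0] for r in rects(mask(im,*ORA,(250,80,140,240)))[:2]],key=lambda p:p[1])
print(ca,[onz(w,p,69.5).round(1) for p in ca])
m=mask(im,*BLU,(260,120,130,170));y,x=np.where(m);L=[];Rr=[]
for r in range(y.min()+12,y.max()-20,3):
    x=np.where(m[r])[0];L.append(onz(w,(x.min()-.5,r),55));Rr.append(onz(w,(x.max()+.5,r),55))
M=((np.array(L)+Rr)/2);print('mid',M.mean(0))
s=ctrl.read_state();print(s["eef_pos"]);plan([556.9,20.9,120],76.1,4)
E
```

```text
2.375 [551.35785326  26.9919802  249.50790706] [-1.79950544e+02 -4.55627543e-02  7.70211240e+01] [ 0.003 -0.002  0.009  0.001  0.003 -0.001 -0.   ]
[(326.3871765136719, 126.20704650878906), (323.3729248046875, 294.25201416015625)] [array([571.7,  96.9,  69.5]), array([534.5, -53.3,  69.5])]
mid [558.63226079  26.4897217   55.        ]
[551.41836362  26.66533686 249.59518268]
turn/row deg [-0.01 -0.01  0.22] norm 32.45978167203566
[-0.0, -0.0, 0.2] [-0.0011, 0.0017, 0.0324]
[-0.0, -0.0, 0.2] [-0.0011, 0.0017, 0.0324]
[-0.0, -0.0, 0.2] [-0.0011, 0.0017, 0.0324]
[-0.0, -0.0, 0.2] [-0.0011, 0.0017, 0.0324]
```

Emit:
carry_out --deltas '[0,0,0.2,-0.0011,0.0017,0.038,-1,0,0,0.2,-0.0011,0.0017,0.038,-1,0,0,0.2,-0.0011,0.0017,0.038,-1,0,0,0.2,-0.0011,0.0017,0.038,-1,0,0,0.1,0,0,0.038,-1,0,0,0,0,0,0,-1,0,0,0,0,0,0,-1]'

```text
clock: 3.3
eef_pos: [558.2, 19.3, 60.8]
tool_rot: [3.14, -0.0, 1.326]
force: [-0.0, -0.8, 0.6]
width: 85.3
gripper_force: 0.0
```

```bash
python3 - <<'E'
from m import *
plan([557.2,20.9,27],76.1,3)
s=ctrl.read_state();print(s["eef_pos"],np.degrees(s["tool_rot"]))
E
```

```text
turn/row deg [ 0.03 -0.01 -0.05] norm 11.287372478688228
[0.0, -0.0, -0.0] [0.0004, -0.0005, 0.0113]
[0.0, -0.0, -0.0] [0.0004, -0.0004, 0.0113]
[0.0, -0.0, -0.0] [0.0004, -0.0004, 0.0113]
[558.16109819  19.33546563  60.81229835] [ 1.79915505e+02 -2.39498301e-02  7.59602620e+01]
```

Descend and close.

Emit:
carry_out --deltas '[0,0,0,0.0005,-0.0005,0.0113,-1,0,0,0,0.0005,-0.0005,0.0113,-1,0,0,0,0.0005,-0.0005,0.0113,-1,0,0,0,0,0,0,-1,0,0,0,0,0,0,1,0,0,0,0,0,0,1,0,0,0,0,0,0,1,0,0,0,0,0,0,1,0,0,0,0,0,0,1,0,0,0,0,0,0,1]'

```text
clock: 4.55
eef_pos: [556.4, 20.9, 26.3]
tool_rot: [3.141, -0.0, 1.325]
force: [-0.5, 0.9, 5.2]
width: 58.7
gripper_force: 64.9
```

```bash
cat >> m.py <<'E'
HO=np.array([552.6,22.,0]);HY=76.1
def tcp(y,z,th,off,x=0,o=HO,yaw=HY):
    """tile underside centre at y,z in the holder, +y end up by th deg -> TCP world, R; off = TCP in tile frame (tool axes x,y,z)"""
    R=Ro.from_euler('xyz',[np.pi,0,np.radians(yaw)])*Ro.from_rotvec([0,np.radians(th),0])
    a=np.radians(yaw);c=o+[y*np.cos(a)+x*np.sin(a),y*np.sin(a)-x*np.cos(a),z]
    return c+R.apply(off),R
def rows(ways,n):
    """ways: list of (TCP,R), first = commanded now; n rows for each leg"""
    for (p0,R0),(p1,R1),k in zip(ways,ways[1:],n):
        w=(R0.inv()*R1).as_rotvec()/k;R=R0
        for i in range(k):
            q0=p0+(p1-p0)*i/k;print(np.degrees(w).round(1).tolist(),(R.inv().apply((p1-p0)/k)/1000).round(4).tolist());R=R*Ro.from_rotvec(w)
        print('--')
E
python3 - <<'E'
from m import *
s=ctrl.read_state();p=s["eef_pos"];print(p,np.degrees(s["tool_rot"]))
off=rot(s).inv().apply(p-(HO+[4.7*.971,-4.7*.24,45]));print(off)
def end(yp,th,zp=45): t=np.radians(th);return yp-75*np.cos(t),zp+75*np.sin(t),-th
W=[(0,45,0),(18,45,0),end(92,6),end(91,13),end(52,13,55),(0,140,0)]
rows([tcp(*a,off,4.7) for a in W],[3,2,2,3,4])
E
```

```text
[556.38621272  20.89211666  26.32992038] [ 1.79983982e+02 -1.73111870e-02  7.59224281e+01]
[-0.1752408  -0.76424967 18.6698146 ]
[0.0, 0.0, 0.0] [0.006, 0.0, 0.0]
[0.0, 0.0, 0.0] [0.006, 0.0, 0.0]
[0.0, 0.0, 0.0] [0.006, 0.0, 0.0]
--
[0.0, -3.0, -0.0] [-0.0013, -0.0, -0.004]
[0.0, -3.0, -0.0] [-0.0015, -0.0, -0.0039]
--
[-0.0, -3.5, -0.0] [-0.0014, -0.0, -0.0046]
[-0.0, -3.5, -0.0] [-0.0016, -0.0, -0.0045]
--
[0.0, 0.0, 0.0] [-0.0134, 0.0, -0.0003]
[0.0, 0.0, 0.0] [-0.0134, 0.0, -0.0003]
[0.0, 0.0, 0.0] [-0.0134, 0.0, -0.0003]
--
[0.0, 3.2, 0.0] [0.0024, -0.0, -0.0179]
[0.0, 3.2, 0.0] [0.0034, -0.0, -0.0177]
[0.0, 3.2, 0.0] [0.0044, -0.0, -0.0175]
[0.0, 3.2, 0.0] [0.0053, -0.0, -0.0172]
--
```

Emit:
carry_out --deltas '[0,0,0,0.006,0,0,1,0,0,0,0.006,0,0,1,0,0,0,0.006,0,0,1,0,0,0,0,0,0,1,0,0,0,0,0,0,1]'

```text
clock: 5.18
eef_pos: [559.8, 35.1, 25.7]
tool_rot: [-3.141, 0.004, 1.323]
force: [-2.8, -6.6, 1.2]
width: 58.7
gripper_force: 64.6
```

```bash
python3 - <<'E'
from m import *
im=np.hstack([cv2.resize(ctrl.get_image("side")[150:310,230:420],(400,336)),cv2.resize(ctrl.get_image("scene")[180:330,230:410],(400,336))])
cv2.imwrite("pics/g1.png",im[...,::-1]);print(ctrl.read_state()["eef_pos"])
E
```

```text
[559.78429943  35.02185254  25.67431164]
```

View pics/g1.png

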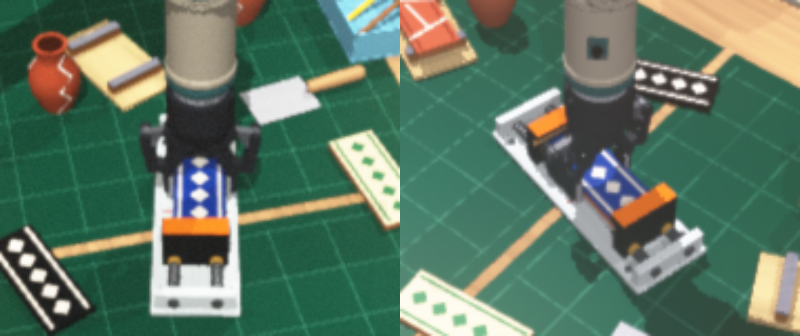

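The picture shows the tile gripped, the +y jaw pushed out and the force near 7 N. The measured travel is 14.6 mm, so I push 5 mm further and then tilt.

Emit:
carry_out --deltas '[0,0,0,0.005,0,0,1,0,0,0,0,0,0,1,0,0,0,0,0,0,1,0,-3,0,-0.0013,0,-0.004,1,0,0,0,0,0,0,1,0,0,0,0,0,0,1]'

```text
clock: 6.02
eef_pos: [560.6, 38.4, 29.7]
tool_rot: [-3.141, 0.057, 1.323]
force: [-2.8, -7.1, 0.9]
width: 59.0
gripper_force: 64.5
```

Emit:
carry_out --deltas '[0,-3,0,-0.0013,0,-0.004,1,0,-3.5,0,-0.0014,0,-0.0046,1,0,-3.5,0,-0.0016,0,-0.0045,1,0,0,0,0,0,0,1,0,0,0,0,0,0,1]'

```text
clock: 6.65
eef_pos: [559.7, 35.6, 43.6]
tool_rot: [-3.141, 0.232, 1.324]
force: [-2.4, -8.1, 2.4]
width: 58.9
gripper_force: 64.5
```

```bash
python3 - <<'E'
from m import *
im=np.hstack([cv2.resize(ctrl.get_image("side")[150:310,230:420],(400,336)),cv2.resize(ctrl.get_image("scene")[180:330,230:410],(400,336))])
cv2.imwrite("pics/g2.png",im[...,::-1])
E
```

```text
(no output)
```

View pics/g2.png

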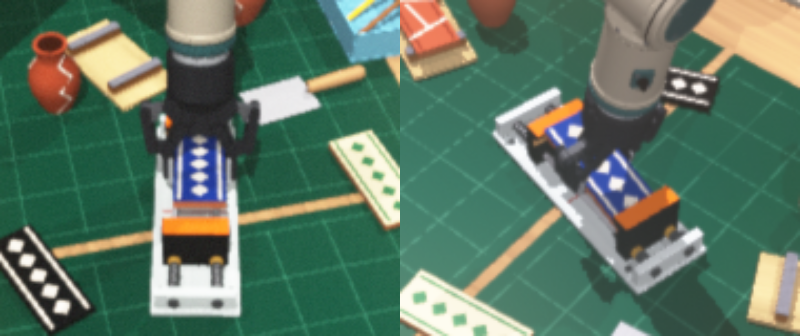

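The free end stands above the -y jaw. I pull back out of the +y groove, then lift and level.

Emit:
carry_out --deltas '[0,0,0,-0.0134,0,-0.0005,1,0,0,0,-0.0134,0,-0.0005,1,0,0,0,-0.0134,0,-0.0005,1,0,0,0,-0.004,0,-0.0005,1,0,0,0,0,0,-0.02,1,0,3.2,0,0.002,0,-0.025,1,0,3.2,0,0.003,0,-0.025,1,0,3.2,0,0.004,0,-0.025,1,0,3.2,0,0.005,0,-0.025,1,0,0,0,0,0,0,1]'

```text
clock: 8.0
eef_pos: [560.2, 28.9, 174.1]
tool_rot: [3.136, 0.001, 1.324]
force: [1.1, 0.6, -3.0]
width: 58.8
gripper_force: 67.3
```

```bash
python3 - <<'E'
from m import *
c=ctrl.calibration("wrist");im=ctrl.get_image("wrist");np.savez("w3",im=im,**c)
cv2.imwrite("pics/w3.png",im[...,::-1])
s=ctrl.read_state();print(s["clock"],s["eef_pos"],np.degrees(s["tool_rot"]))
E
```

```text
8.05 [559.09161912  29.49066145 172.54194791] [1.79880222e+02 1.48479005e-01 7.59083758e+01]
```

View pics/w3.png

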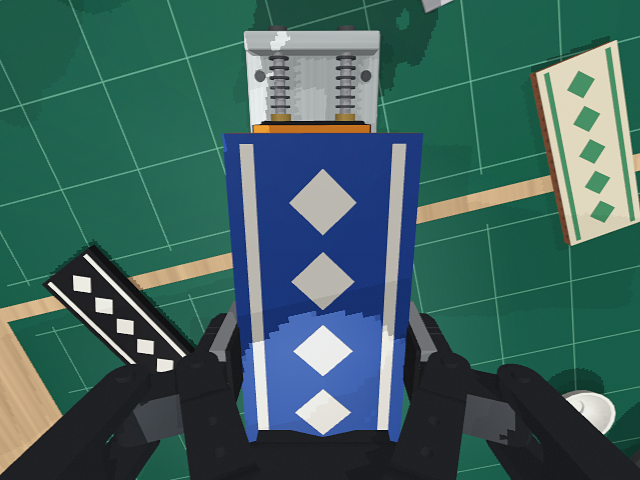

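The wrist view shows the tile held level, its end edge from (224,133) to (422,133) and clear of the jaws. Now to work out the placing.

```bash
python3 - <<'E'
from m import *
w=dict(np.load("w3.npz"));s=ctrl.read_state();R=rot(s);p=s["eef_pos"]
for q in((224,133),(422,133),(247,430),(403,430)):print('corner in tool',R.inv().apply(onz(w,q,p[2]+28.7)-p).round(1))
w1=dict(np.load("w1.npz"))
x,e=tri(w1,(425.9,260.1),S,(445.5,315.7));print('batten far',x.round(1),np.round(e,1))
x,e=tri(w1,(389,216),S,(392+66,307));print(x.round(1),np.round(e,1))
plan([511,322,190],90+24.7,8)
E
```

```text
corner in tool [ 74.7 -27.3 -29. ]
corner in tool [ 74.6  32.1 -28.8]
corner in tool [-38.2 -27.9 -28.7]
corner in tool [-38.7  34.  -28.5]
batten far [490.5 368.5  21.5] [0.5 0.5]
[435.2 379.7   3.7] [2.2 2.2]
turn/row deg [ 0.01  0.02 -4.85] norm 37.118749589857245
[0.0, 0.0, -4.8] [0.034, -0.0147, -0.0023]
[0.0, 0.0, -4.8] [0.0351, -0.0118, -0.0023]
[0.0, 0.0, -4.8] [0.036, -0.0088, -0.0023]
[0.0, 0.0, -4.8] [0.0366, -0.0057, -0.0023]
[0.0, 0.0, -4.8] [0.037, -0.0026, -0.0022]
[0.0, 0.0, -4.8] [0.037, 0.0005, -0.0022]
[0.0, 0.0, -4.8] [0.0369, 0.0037, -0.0022]
[0.0, 0.0, -4.8] [0.0364, 0.0068, -0.0022]
```

Emit:
carry_out --deltas '[0,0,-4.8,0.034,-0.0147,-0.0023,1,0,0,-4.8,0.0351,-0.0118,-0.0023,1,0,0,-4.8,0.036,-0.0088,-0.0023,1,0,0,-4.8,0.0366,-0.0057,-0.0023,1,0,0,-4.8,0.037,-0.0026,-0.0022,1,0,0,-4.8,0.037,0.0005,-0.0022,1,0,0,-4.8,0.0369,0.0037,-0.0022,1,0,0,-4.8,0.0364,0.0068,-0.0022,1,0,0,0,0,0,0,1,0,0,0,0,0,0,1,0,0,0,0,0,0,1]'

```text
clock: 9.43
eef_pos: [511.4, 320.7, 188.2]
tool_rot: [-3.138, 0.004, 1.994]
force: [0.6, -0.1, -2.1]
width: 58.8
gripper_force: 67.2
```

```bash
python3 - <<'E'
from m import *
s=ctrl.read_state();print(s["clock"],s["eef_pos"],np.degrees(s["tool_rot"]))
# TCP so that tile centre (tool y 2.5) is over the stand centre
a=np.radians(114.7);t=np.array([511,322,0])-2.5*np.array([np.sin(a),-np.cos(a),0]);print(t)
plan(t+[0,0,20],114.7,6)
E
```

```text
9.425 [511.35524745 320.69697561 188.1505879 ] [-179.80200802    0.23050722  114.22185702]
[508.72872956 320.95533232   0.        ]
turn/row deg [-0.03  0.04 -0.08] norm 28.028549708440934
[-0.0, 0.0, -0.1] [0.0003, -0.0003, 0.028]
[-0.0, 0.0, -0.1] [0.0003, -0.0003, 0.028]
[-0.0, 0.0, -0.1] [0.0003, -0.0003, 0.028]
[-0.0, 0.0, -0.1] [0.0003, -0.0003, 0.028]
[-0.0, 0.0, -0.1] [0.0003, -0.0003, 0.028]
[-0.0, 0.0, -0.1] [0.0002, -0.0004, 0.028]
```

Emit:
carry_out --deltas '[0,0,-0.1,0.0003,-0.0004,0.028,1,0,0,-0.1,0.0003,-0.0004,0.028,1,0,0,-0.1,0.0003,-0.0004,0.028,1,0,0,-0.1,0.0003,-0.0004,0.028,1,0,0,-0.1,0.0003,-0.0004,0.028,1,0,0,-0.1,0.0003,-0.0004,0.028,1,0,0,0,0,0,0,1,0,0,0,0,0,0,1]'

```text
clock: 10.42
eef_pos: [509.2, 321.8, 21.6]
tool_rot: [-3.141, 0.003, 2.005]
force: [-0.2, 0.5, -0.7]
width: 59.0
gripper_force: 67.1
```

Emit:
carry_out --deltas '[0,0,0,0,0,0.005,1,0,0,0,0,0,0.003,1,0,0,0,0,0,0.002,1,0,0,0,0,0,0.002,1,0,0,0,0,0,0,1]'

```text
clock: 11.05
eef_pos: [508.1, 322.1, 8.6]
tool_rot: [-3.139, 0.003, 2.006]
force: [-0.2, -0.6, -2.6]
width: 58.9
gripper_force: 67.2
```

Emit:
carry_out --deltas '[0,0,0,0,0,0.0015,1,0,0,0,0,0,0.0015,1,0,0,0,0,0,0,1,0,0,0,0,0,0,1]'

```text
clock: 11.55
eef_pos: [508.3, 322.2, 6.0]
tool_rot: [-3.14, 0.003, 2.006]
force: [-1.4, -0.4, 0.9]
width: 58.8
gripper_force: 67.5
```

Emit:
carry_out --deltas '[0,0,0,0,0,0.001,1,0,0,0,0,0,0,1,0,0,0,0,0,0,-0.65,0,0,0,0,0,0,-0.65,0,0,0,0,0,0,-0.65,0,0,0,0,0,0,-0.65]'

```text
clock: 12.3
eef_pos: [508.2, 322.2, 4.7]
tool_rot: [-3.139, 0.003, 2.006]
force: [-0.4, 0.0, 0.3]
width: 70.5
gripper_force: 0.0
```

Emit:
carry_out --deltas '[0,0,0,0,0,-0.03,-0.65,0,0,0,0,0,-0.05,-0.65,0,0,0,0,0,-0.055,-0.65,0,0,0,0,0,-0.055,-0.65,0,0,0,0,0,0,-0.65,0,0,0,0,0,0,-0.65]'

```text
clock: 13.05
eef_pos: [507.7, 322.8, 194.4]
tool_rot: [-3.139, 0.002, 2.006]
force: [0.0, 0.2, -0.4]
width: 70.4
gripper_force: 0.0
```

```bash
python3 - <<'E'
from m import *
c=ctrl.calibration("wrist");im=ctrl.get_image("wrist");cv2.imwrite("pics/w4.png",im[...,::-1])
for z in(24,34): pass
m=mask(im,*BLU,(180,100,300,300));r=rects(m,400)
P=np.array([onz(c,q,34) for q in cv2.boxPoints(cv2.minAreaRect(cv2.findNonZero(m)))]);print(P.round(1)[:,:2].tolist(),P.mean(0))
P=P-[511,322,0];a=np.radians(24.7);print((P@np.array([[np.cos(a),-np.sin(a)],[np.sin(a),np.cos(a)],[0,0]])).round(1))
s=ctrl.read_state();print(s["clock"],s["eef_pos"],np.degrees(s["tool_rot"]))
plan([481,-343,220],66.9,12)
E
```

```text
[[450.5, 376.7], [503.6, 401.4], [570.9, 268.2], [509.1, 239.4]] [508.53685171 321.40619793  34.        ]
[[-32.1  75. ]
 [ 26.4  75.2]
 [ 31.9 -73.9]
 [-36.2 -74.3]]
13.1 [507.32023413 322.4717287  193.57879891] [-1.79733620e+02  1.60573351e-01  1.14934140e+02]
turn/row deg [-0.02  0.02  4.  ] norm 55.54299237539726
[-0.0, 0.0, 4.0] [-0.0494, -0.0254, -0.0019]
[-0.0, 0.0, 4.0] [-0.051, -0.0219, -0.002]
[-0.0, 0.0, 4.0] [-0.0524, -0.0183, -0.002]
[-0.0, 0.0, 4.0] [-0.0536, -0.0145, -0.002]
[-0.0, 0.0, 4.0] [-0.0544, -0.0108, -0.002]
[-0.0, 0.0, 4.0] [-0.0551, -0.0069, -0.0021]
[-0.0, 0.0, 4.0] [-0.0554, -0.0031, -0.0021]
[-0.0, 0.0, 4.0] [-0.0555, 0.0008, -0.0021]
[-0.0, 0.0, 4.0] [-0.0553, 0.0047, -0.0021]
[-0.0, 0.0, 4.0] [-0.0548, 0.0085, -0.0022]
[-0.0, 0.0, 4.0] [-0.0541, 0.0123, -0.0022]
[-0.0, 0.0, 4.0] [-0.0531, 0.0161, -0.0022]
```

View pics/w4.png

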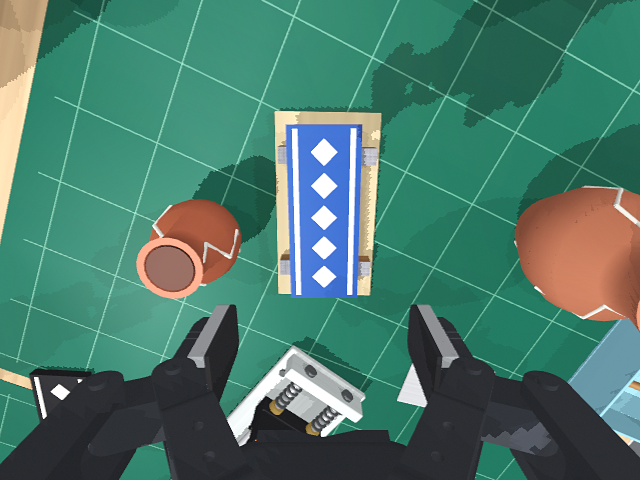

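The blue tile (corners about (286,125), (362,125), (294,297), (357,297)) lies squarely across both battens, within about 3 mm of centre. Now to the red tile.

Emit:
carry_out --deltas '[0,0,4,-0.0494,-0.0254,-0.002,-0.65,0,0,4,-0.051,-0.0219,-0.002,-0.65,0,0,4,-0.0524,-0.0183,-0.002,-0.65,0,0,4,-0.0536,-0.0145,-0.002,-0.65,0,0,4,-0.0544,-0.0108,-0.002,-0.65,0,0,4,-0.0551,-0.0069,-0.0021,-0.65,0,0,4,-0.0554,-0.0031,-0.0021,-0.65,0,0,4,-0.0555,0.0008,-0.0021,-0.65,0,0,4,-0.0553,0.0047,-0.0021,-0.65,0,0,4,-0.0548,0.0085,-0.0022,-0.65,0,0,4,-0.0541,0.0123,-0.0022,-0.65,0,0,4,-0.0531,0.0161,-0.0022,-0.65]'

```text
clock: 14.6
eef_pos: [481.2, -343.6, 220.1]
tool_rot: [-3.139, 0.003, 1.166]
force: [1.3, 0.8, 0.1]
width: 70.7
gripper_force: 0.0
```

Emit:
carry_out --deltas '[0,0,0,0,0,0,-0.65,0,0,0,0,0,0,-0.65,0,0,0,0,0,0,-0.65]'

```text
clock: 14.98
eef_pos: [482.4, -340.5, 221.1]
tool_rot: [-3.14, 0.002, 1.17]
force: [0.5, 0.0, -0.4]
width: 70.4
gripper_force: 0.0
```

```bash
python3 - <<'E'
from m import *
c=ctrl.calibration("wrist");im=ctrl.get_image("wrist");np.savez("w5",im=im,**c);cv2.imwrite("pics/w5.png",im[...,::-1])
m=cv2.morphologyEx(mask(im,*RED,(230,80,180,300)),cv2.MORPH_CLOSE,np.ones((7,7)))
for r in rects(m,500)[:2]:
    b=cv2.boxPoints(r);P=np.array([onz(c,q,34) for q in b]);print(b.round(0).tolist(),P.round(1)[:,:2].tolist(),P.mean(0))
s=ctrl.read_state();print(s["clock"],s["eef_pos"],np.degrees(s["tool_rot"]))
E
```

```text
[[291.0, 129.0], [358.0, 125.0], [362.0, 194.0], [295.0, 198.0]] [[485.8, -266.0], [539.4, -285.3], [521.2, -342.1], [464.3, -321.9]] [ 502.67215366 -303.82168266   34.        ]
15.025 [ 482.49314777 -340.6602369   221.39563041] [-1.79948662e+02  1.32617237e-01  6.70703233e+01]
```

View pics/w5.png

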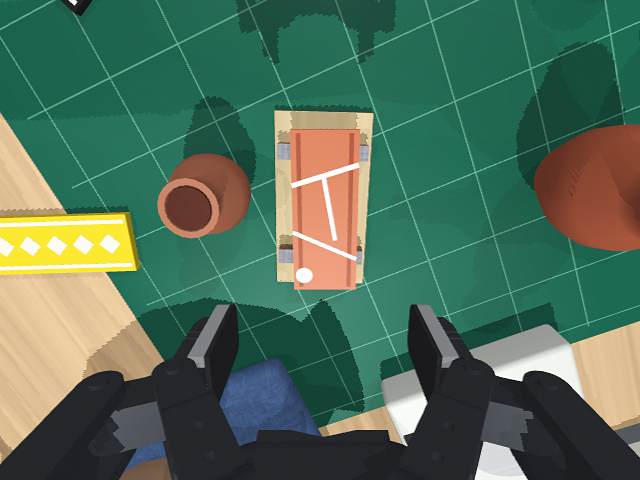

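The red tile's corners are at about (291,129), (359,129), (357,289) and (294,289), with the jar's rim at (190,207).

```bash
python3 - <<'E'
from m import *
c=dict(np.load("w5.npz"));q=[(290.5,128.5),(359.5,128.5),(357.5,290),(293.5,290)];d=[(324,350),(351,354),(341,425),(312,420)]
P=np.array([onz(c,p,34) for p in q]);print(P.round(1)[:,:2].tolist(),P.mean(0))
for a,b in zip(q,d):
    x,e=tri(c,a,D,b);print(x.round(1),np.round(e,1))
v=P[0]+P[1]-P[2]-P[3];yaw=np.degrees(np.arctan2(v[1],v[0]));print('yaw',yaw,'sides',np.linalg.norm(P[0]-P[1]),np.linalg.norm(P[1]-P[2]))
t=P.mean(0);t[2]=36;plan(t,yaw,5)
E
```

```text
[[485.6, -265.4], [539.7, -288.4], [483.1, -429.2], [425.3, -404.7]] [ 483.40094839 -346.92632067   34.        ]
[ 484.3 -265.    32.9] [1.3 1.3]
[ 537.2 -287.8   35. ] [2.4 2.4]
[ 479.6 -426.8   36.8] [3.9 3.9]
[ 425.7 -404.    35.7] [0. 0.]
yaw 67.34602822369628 sides 58.76208348385477 151.76570891599928
turn/row deg [-0.01  0.03 -0.06] norm 37.100742678589526
[-0.0, 0.0, -0.1] [-0.001, 0.0007, 0.0371]
[-0.0, 0.0, -0.1] [-0.001, 0.0007, 0.0371]
[-0.0, 0.0, -0.1] [-0.001, 0.0007, 0.0371]
[-0.0, 0.0, -0.1] [-0.0011, 0.0007, 0.0371]
[-0.0, 0.0, -0.1] [-0.0011, 0.0007, 0.0371]
```

Emit:
carry_out --deltas '[0,0,0,-0.0011,0.0005,0.0371,-0.7,0,0,0,-0.0011,0.0005,0.0371,-0.7,0,0,0,-0.0011,0.0005,0.0371,-0.7,0,0,0,-0.0011,0.0005,0.0371,-0.7,0,0,-0.3,-0.0011,0.0005,0.0321,-0.7,0,0,0,0,0,0,-0.7,0,0,0,0,0,0,-0.7]'

```text
clock: 15.9
eef_pos: [482.9, -349.2, 42.7]
tool_rot: [3.14, 0.004, 1.174]
force: [-0.2, -0.6, -0.2]
width: 72.8
gripper_force: 0.0
```

```bash
python3 - <<'E'
from m import *
plan([482.6,-346.4,6.5],67.3,4)
s=ctrl.read_state();print(s["eef_pos"],np.degrees(s["tool_rot"]),s["force"])
E
```

```text
turn/row deg [ 0.03  0.05 -0.01] norm 9.072263077998201
[0.0, 0.1, -0.0] [0.0007, -0.0004, 0.009]
[0.0, 0.1, -0.0] [0.0007, -0.0003, 0.009]
[0.0, 0.1, -0.0] [0.0006, -0.0003, 0.009]
[0.0, 0.1, -0.0] [0.0006, -0.0003, 0.009]
[ 482.86847494 -349.22796439   42.67769833] [179.89065327   0.21650357  67.26844186] [-0.24273039 -0.62887246 -0.15306838]
```

Emit:
carry_out --deltas '[0,0.1,0,0.0007,-0.0003,0.009,-0.7,0,0.1,0,0.0007,-0.0003,0.009,-0.7,0,0,0,0.0007,-0.0003,0.009,-0.7,0,0,0,0.0007,-0.0003,0.009,-0.7,0,0,0,0,0,0,-0.7,0,0,0,0,0,0,-0.7,0,0,0,0,0,0,1,0,0,0,0,0,0,1,0,0,0,0,0,0,1,0,0,0,0,0,0,1,0,0,0,0,0,0,1]'

```text
clock: 17.27
eef_pos: [482.4, -346.6, 6.2]
tool_rot: [3.14, 0.0, 1.173]
force: [-0.3, -0.4, 5.5]
width: 58.6
gripper_force: 65.1
```

Emit:
carry_out --deltas '[0,0,0,0,0,-0.015,1,0,0,0,0,0,-0.04,1,0,0,0,0,0,-0.05,1,0,0,0,0,0,-0.05,1,0,0,0,0,0,0,1,0,0,0,0,0,0,1]'

```text
clock: 18.02
eef_pos: [481.7, -345.3, 160.4]
tool_rot: [-3.141, -0.001, 1.174]
force: [-0.3, -0.5, -2.6]
width: 58.7
gripper_force: 65.3
```

```bash
python3 - <<'E'
from m import *
c=ctrl.calibration("wrist");s=ctrl.read_state();im=ctrl.get_image("wrist");np.savez("w6",im=im,**c)
R=rot(s);p=s["eef_pos"];print(s["clock"],p,np.degrees(s["tool_rot"]),s["width"])
m=cv2.morphologyEx(mask(im,(0,110,60),(12,255,255),(215,90,220,260)),cv2.MORPH_OPEN,np.ones((5,5)))
y,x=np.where(m);print('top row',y.min())
for r in(y.min()+1,y.min()+4,y.min()+60,y.min()+130):
    xx=np.where(m[r])[0];print(r,[R.inv().apply(onz(c,(v,r),p[2]+28)-p).round(1).tolist() for v in(xx.min(),xx.max())])
E
```

```text
18.025 [ 481.69580041 -345.32218227  160.37253078] [-1.79979647e+02 -4.90775154e-02  6.72505063e+01] 58.691617387083376
top row 131
132 [[75.5, -28.8, -27.9], [75.5, 30.8, -27.9]]
135 [[74.7, -28.9, -27.9], [74.6, 30.8, -27.9]]
191 [[57.8, -32.5, -27.9], [57.8, 31.0, -28.0]]
261 [[34.3, -28.7, -28.0], [34.3, 30.9, -28.0]]
```

```bash
cat >> m.py <<'E'
off=np.array([-0.5,-1.0,17.8])
def end(yp,th,zp=45): t=np.radians(th);return yp-75*np.cos(t),zp+75*np.sin(t),-th
E
python3 - <<'E'
from m import *
s=ctrl.read_state();print(tcp(*end(40,15,100),off)[0],tcp(*end(48,15,46),off)[0],tcp(*end(93,13,45.5),off)[0])
rows([(s["eef_pos"],rot(s))]+[tcp(*e,off) for e in(end(40,15,110),end(48,15,46),end(93,14,45.5))],[8,3,4])
E
```

```text
[542.61247315 -14.19501217 102.3473582 ] [544.53429749  -6.42928032  48.3473582 ] [555.33622595  37.21928742  45.14001745]
[-0.2, -1.9, -1.1] [0.0411, -0.0089, 0.006]
[-0.2, -1.9, -1.1] [0.0414, -0.0081, 0.0046]
[-0.2, -1.9, -1.1] [0.0417, -0.0074, 0.0032]
[-0.2, -1.9, -1.1] [0.0419, -0.0066, 0.0018]
[-0.2, -1.9, -1.1] [0.0421, -0.0058, 0.0004]
[-0.2, -1.9, -1.1] [0.0422, -0.005, -0.001]
[-0.2, -1.9, -1.1] [0.0422, -0.0041, -0.0024]
[-0.2, -1.9, -1.1] [0.0422, -0.0033, -0.0038]
--
[0.0, 0.0, 0.0] [0.0081, -0.0, 0.0199]
[0.0, 0.0, 0.0] [0.0081, -0.0, 0.0199]
[0.0, 0.0, 0.0] [0.0081, -0.0, 0.0199]
--
[-0.0, 0.2, 0.0] [0.011, 0.0, -0.0025]
[-0.0, 0.2, 0.0] [0.011, 0.0, -0.0024]
[-0.0, 0.2, 0.0] [0.011, 0.0, -0.0024]
[-0.0, 0.2, 0.0] [0.011, 0.0, -0.0023]
--
```

Emit:
carry_out --deltas '[-0.2,-1.9,-1.1,0.0411,-0.0089,0.006,1,-0.2,-1.9,-1.1,0.0414,-0.0081,0.0046,1,-0.2,-1.9,-1.1,0.0417,-0.0074,0.0032,1,-0.2,-1.9,-1.1,0.0419,-0.0066,0.0018,1,-0.2,-1.9,-1.1,0.0421,-0.0058,0.0004,1,-0.2,-1.9,-1.1,0.0422,-0.005,-0.001,1,-0.2,-1.9,-1.1,0.0422,-0.0041,-0.0024,1,-0.2,-1.9,-1.1,0.0422,-0.0033,-0.0038,1,0,0,0,0,0,0,1,0,0,0,0,0,0,1,0,0,0,0,0,0,1]'

```text
clock: 19.45
eef_pos: [542.7, -17.4, 112.2]
tool_rot: [3.134, 0.267, 1.324]
force: [-0.3, -0.2, -1.2]
width: 59.0
gripper_force: 65.2
```

```bash
python3 - <<'E'
from m import *
s=ctrl.read_state();print(s["clock"],s["eef_pos"],np.degrees(rot(s).as_euler('xyz')),tcp(*end(40,15,110),off)[0],s["force"])
rows([(s["eef_pos"],rot(s))]+[tcp(*e,off) for e in(end(48,15,46),)],[4])
E
```

```text
19.45 [542.74587076 -17.36649777 112.2390421 ] [179.56832683  15.31968558  75.84585684] [542.61247315 -14.19501217 112.3473582 ] [-0.34165567 -0.20942599 -1.16443841]
[0.1, 0.1, -0.1] [0.0069, -0.0003, 0.0147]
[0.1, 0.1, -0.1] [0.0069, -0.0003, 0.0147]
[0.1, 0.1, -0.1] [0.0068, -0.0003, 0.0147]
[0.1, 0.1, -0.1] [0.0068, -0.0003, 0.0147]
--
```

Emit:
carry_out --deltas '[0.1,0.1,-0.1,0.0069,-0.0003,0.0147,1,0.1,0,-0.1,0.0069,-0.0003,0.0147,1,0.1,0,-0.1,0.0069,-0.0003,0.0147,1,0.1,0,-0.1,0.0069,-0.0003,0.0147,1,0,0,0,0,0,0,1,0,0,0,0,0,0,1]'

```text
clock: 20.2
eef_pos: [545.5, -4.7, 48.5]
tool_rot: [-3.141, 0.265, 1.334]
force: [0.1, -0.2, -1.9]
width: 58.8
gripper_force: 65.1
```

```bash
python3 - <<'E'
from m import *
s=ctrl.read_state();print(s["clock"],s["eef_pos"],tcp(*end(48,15,46),off)[0],s["force"])
rows([(s["eef_pos"],rot(s))]+[tcp(*e,off) for e in(end(70,15,46),end(93,13,45.5))],[3,3])
im=np.hstack([cv2.resize(ctrl.get_image("side")[150:310,230:420],(400,336)),cv2.resize(ctrl.get_image("scene")[180:330,230:410],(400,336))])
cv2.imwrite("pics/g3.png",im[...,::-1])
E
```

```text
20.2 [545.45006848  -4.65232595  48.48819754] [544.53429749  -6.42928032  48.3473582 ] [ 0.08813044 -0.19981537 -1.88448295]
[0.0, 0.1, 0.1] [0.0065, -0.0001, -0.0017]
[0.0, 0.1, 0.1] [0.0065, -0.0001, -0.0017]
[0.0, 0.1, 0.1] [0.0065, -0.0001, -0.0017]
--
[-0.0, 0.7, 0.0] [0.0077, 0.0, -0.0009]
[-0.0, 0.7, 0.0] [0.0077, 0.0, -0.0009]
[-0.0, 0.7, 0.0] [0.0077, 0.0, -0.0008]
--
```

View pics/g3.png

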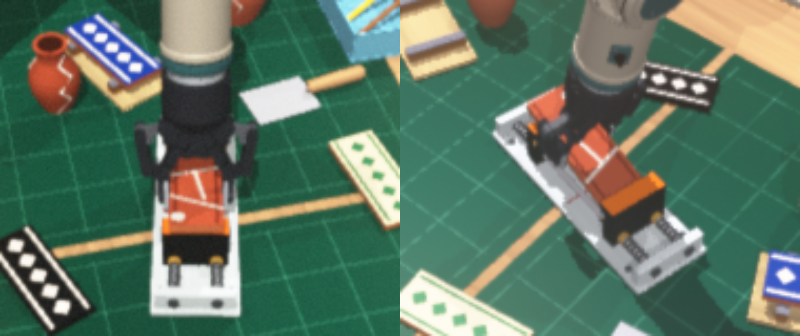

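The low end sits in front of the +y jaw's mouth, with the high end above the -y jaw. By my count that was picture 11, one over the limit, so I view no more and go on with measured numbers only.

Emit:
carry_out --deltas '[0,0.1,0.1,0.0065,-0.0001,-0.0017,1,0,0,0.1,0.0065,-0.0001,-0.0017,1,0,0,0.1,0.0065,-0.0001,-0.0017,1,0,0,0,0,0,0,1,0,0,0,0,0,0,1]'

```text
clock: 20.92
eef_pos: [549.5, 14.4, 48.4]
tool_rot: [3.141, 0.264, 1.328]
force: [-0.4, -3.0, -0.4]
width: 58.7
gripper_force: 65.2
```

```bash
python3 - <<'E'
from m import *
s=ctrl.read_state();print(s["clock"],s["eef_pos"],tcp(*end(70,15,46),off)[0],s["force"],np.degrees(s["tool_rot"]))
rows([(s["eef_pos"],rot(s))]+[tcp(*e,off) for e in(end(96,13,45.5),)],[4])
E
```

```text
20.925 [549.47054801  14.39010263  48.35181085] [549.81931443  14.92648228  48.3473582 ] [-0.4367959  -3.04120062 -0.44301346] [179.96271383  15.13001658  76.07505619]
[0.0, 0.5, -0.0] [0.0066, 0.0001, -0.001]
[0.0, 0.5, -0.0] [0.0066, 0.0001, -0.0009]
[0.0, 0.5, -0.0] [0.0066, 0.0001, -0.0008]
[0.0, 0.5, -0.0] [0.0066, 0.0001, -0.0008]
--
```

Emit:
carry_out --deltas '[0,0.5,0,0.0066,0.0001,-0.001,1,0,0.5,0,0.0066,0.0001,-0.0009,1,0,0.5,0,0.0066,0.0001,-0.0008,1,0,0.5,0,0.0066,0.0001,-0.0008,1,0,0,0,0,0,0,1,0,0,0,0,0,0,1]'

```text
clock: 21.68
eef_pos: [555.3, 38.0, 45.4]
tool_rot: [-3.141, 0.231, 1.327]
force: [-2.0, -7.4, 0.8]
width: 58.8
gripper_force: 65.3
```

```bash
python3 - <<'E'
from m import *
s=ctrl.read_state();t=tcp(*end(93,13,45.5),off)[0];print(s["clock"],s["eef_pos"],t,s["force"],np.degrees(s["tool_rot"]))
e=s["eef_pos"]-t;a=np.radians(HY);print('along',e[:2]@[np.cos(a),np.sin(a)],'across',e[:2]@[np.sin(a),-np.cos(a)])
rows([(s["eef_pos"],rot(s))]+[tcp(*e,off) for e in(end(94,8,45),end(94,3,45),end(94,0,45))],[2,2,1])
E
```

```text
21.675 [555.28539242  38.02358904  45.3942433 ] [555.33622595  37.21928742  45.14001745] [-1.95709117 -7.42578435  0.82461164] [-179.96671863   13.2609693    76.01231505]
along 0.7685371942766456 across -0.24256074284898152
[-0.0, 2.6, -0.0] [0.0011, 0.0001, 0.0036]
[-0.0, 2.6, -0.0] [0.001, 0.0001, 0.0036]
--
[0.0, 2.5, 0.0] [0.0009, 0.0, 0.0033]
[0.0, 2.5, 0.0] [0.0008, 0.0, 0.0033]
--
[0.0, 3.0, 0.0] [0.001, -0.0, 0.0039]
--
```

Emit:
carry_out --deltas '[0,2.6,0,0.0011,0.0001,0.0036,1,0,2.6,0,0.001,0.0001,0.0036,1,0,0,0,0,0,0,1,0,2.5,0,0.0009,0,0.0033,1,0,2.5,0,0.0008,0,0.0033,1,0,0,0,0,0,0,1,0,0,0,0,0,0,1]'

```text
clock: 22.55
eef_pos: [555.6, 39.2, 30.8]
tool_rot: [-3.141, 0.053, 1.326]
force: [-3.2, -6.4, -0.6]
width: 58.8
gripper_force: 65.3
```

```bash
python3 - <<'E'
from m import *
s=ctrl.read_state();t=tcp(*end(94,3,45),off)[0];print(s["clock"],s["eef_pos"],t,s["force"],np.degrees(s["tool_rot"]))
rows([(s["eef_pos"],rot(s))]+[tcp(*e,off) for e in(end(94,0,45.5),)],[2])
E
```

```text
22.55 [555.63294396  39.21155115  30.76714705] [555.87456709  39.39462303  31.17575898] [-3.19525769 -6.38123536 -0.63314113] [-179.94866805    3.04121965   75.98594671]
[-0.0, 1.5, -0.1] [0.0006, 0.0001, 0.0015]
[-0.0, 1.5, -0.1] [0.0006, 0.0001, 0.0015]
--
```

Emit:
carry_out --deltas '[0,1.5,0,0.0006,0.0001,0.0016,1,0,1.5,0,0.0004,0.0001,0.0016,1,0,0,0,0,0,0,1,0,0,0,0,0,0,1]'

```text
clock: 23.05
eef_pos: [555.9, 40.1, 27.3]
tool_rot: [-3.14, 0.001, 1.326]
force: [-3.0, -7.5, -0.9]
width: 58.8
gripper_force: 65.2
```

```bash
python3 - <<'E'
from m import *
s=ctrl.read_state();t=tcp(*end(94,0,45),off)[0];print(s["clock"],s["eef_pos"],t,s["force"],np.degrees(s["tool_rot"]))
rows([(s["eef_pos"],rot(s))]+[tcp(0,45.3,0,off)],[4])
E
```

```text
23.05 [555.888093    40.07537018  27.25560552] [556.0735023   40.19848295  27.2       ] [-3.00088641 -7.53249784 -0.87010871] [-1.79934472e+02  5.72759302e-02  7.60026154e+01]
[-0.0, 0.0, -0.0] [-0.0047, 0.0, -0.0001]
[-0.0, 0.0, -0.0] [-0.0047, 0.0, -0.0001]
[-0.0, 0.0, -0.0] [-0.0047, 0.0, -0.0001]
[-0.0, 0.0, -0.0] [-0.0047, 0.0, -0.0001]
--
```

Emit:
carry_out --deltas '[0,0,0,-0.0052,0,0,1,0,0,0,-0.0052,0,0,1,0,0,0,-0.0052,0,0,1,0,0,0,-0.0052,0,0,1,0,0,0,0,0,0,1,0,0,0,0,0,0,1]'

```text
clock: 23.8
eef_pos: [551.9, 23.6, 27.3]
tool_rot: [-3.141, -0.003, 1.329]
force: [-3.0, -0.1, -2.1]
width: 58.8
gripper_force: 65.2
```

```bash
cat > chk.py <<'E'
from m import *
s=ctrl.read_state();print(s["clock"],s["eef_pos"],s["force"])
c=ctrl.calibration("wrist");im=ctrl.get_image("wrist")
a=np.radians(HY)
def hol(X): e=np.asarray(X)-HO;return np.round([e[0]*np.sin(a)-e[1]*np.cos(a),e[0]*np.cos(a)+e[1]*np.sin(a),e[2]],1)
for n,cc,i in(('scene',S,ctrl.get_image("scene")),('side',D,ctrl.get_image("side")),('wrist',c,im)):
    roi={'scene':(265,205,110,110),'side':(290,190,65,120),'wrist':(150,20,340,380)}[n]
    for r in rects(mask(i,*ORA,roi),60)[:2]:print(n,np.round(r[0],1),np.round(r[1],1),hol(onz(cc,r[0],69.5)))
E
python3 chk.py
```

```text
23.8 [551.85630657  23.62150283  27.28126104] [-2.95865121 -0.11263327 -2.1459096 ]
scene [336.  267.8] [ 8.1 28.4] [ 1.4 80.2 69.5]
scene [295.9 233.9] [ 7.1 17.5] [ 14.9 -73.2  69.5]
side [322.5 258. ] [ 8. 31.] [ -2.5 -74.   69.5]
wrist [324.5 122.5] [ 93. 297.] [ 0.3 79.5 69.5]
```

Emit:
carry_out --deltas '[0,0,0,-0.0015,0,0.0005,1,0,0,0,0,0,0,1,0,0,0,0,0,0,-0.65,0,0,0,0,0,0,-0.65,0,0,0,0,0,0,-0.65,0,0,0,0,0,0,-0.65,0,0,0,0,0,-0.02,-0.65,0,0,0,0,0,-0.05,-0.65,0,0,0,0,0,-0.055,-0.65,0,0,0,0,0,-0.055,-0.65,0,0,0,0,0,-0.035,-0.65,0,0,0,0,0,0,-0.65]'

```text
clock: 25.45
eef_pos: [553.7, 20.8, 244.9]
tool_rot: [3.135, -0.005, 1.329]
force: [-0.5, -0.1, -0.2]
width: 70.4
gripper_force: 0.0
```

```bash
cat >> chk.py <<'E'
caps=sorted([r[0] for r in rects(mask(im,*ORA,(220,50,200,300)),60)[:2]],key=lambda p:p[1])
for p,q in zip(caps,((336,267.6),(299.4,231.3))):print('cap tri w+scene',np.round(p,1),hol(tri(c,p,S,q)[0]))
m=cv2.morphologyEx(mask(im,(0,110,60),(9,255,255),(260,100,130,200)),cv2.MORPH_CLOSE,np.ones((7,7)))
y,x=np.where(m);print(y.min(),y.max())
L=[];Q=[]
for r in range(y.min()+10,y.max()-10,3):
    xx=np.where(m[r])[0]
    if len(xx)>20:L.append(hol(onz(c,(xx.min()-.5,r),55)));Q.append(hol(onz(c,(xx.max()+.5,r),55)))
L=np.array(L);Q=np.array(Q);M=(L+Q)/2
print('width',np.median(Q[:,0]-L[:,0]),'mid x',np.median(M[:,0]),'slope',np.polyfit(L[:,1],L[:,0],1)[0],np.polyfit(Q[:,1],Q[:,0],1)[0],'y range',M[:,1].min(),M[:,1].max())
E
python3 chk.py
```

```text
25.45 [553.72990989  20.78972608 244.93454738] [-0.51858592 -0.13912357 -0.20410742]
scene [335.6 267.5] [ 8.4 28. ] [ 1.5 78.7 69.5]
scene [299.7 231.4] [ 7.  26.7] [  1.5 -74.8  69.5]
side [322.5 258.5] [ 7. 31.] [ -2.5 -75.6  69.5]
side [322.5 213. ] [ 6. 27.] [-3.  76.6 69.5]
wrist [318.5 120.5] [29. 91.] [ 0.3 77.  69.5]
wrist [319. 292.] [22. 78.] [  0.3 -77.5  69.5]
cap tri w+scene [318.5 120.5] [-0.2 77.4 66.5]
cap tri w+scene [319. 292.] [  0.1 -78.9  65.7]
106 278
width 59.2 mid x 0.22500000000000053 slope 0.003770833258009822 -5.462915418857252e-05 y range -56.9 63.4
```

```bash
python3 -c "
from cell import ctrl
print(ctrl.finish_job())"
```

```text
the job is handed in; nothing more can be done
None
```

The job is handed in, no verdict came back: by my measurements the blue tile lies within about 3 mm of centre on the free stand and the red tile sits straight in the holder with both jaws back at their starting places; I viewed 11 pictures, one over the limit of 10.

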